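# Clamp an offcut in a tilted drilling table with a cam-locked jaw

### The job

Set up the pine offcut for angled drilling: flip the cam lever up to free the sliding jaw of the tilted drilling table, draw the jaw back up the slope, and lay the offcut gently on the sloping bed, wide face down, lengthwise and centred, with its end to the low fence. Then close the jaw snugly on the offcut so that it sits hard against the fence, and fold the cam lever fully back down so that the jaw is locked and grips the wood. Leave the other things on the bench where they are.

Things in the scene. Friction and masses are not known exactly. Their poses are not given: they have to be found in the camera images.
- drill_jig: Base of the tilted drilling table: plywood board 290 x 150 x 15 mm, screwed to the bench, the table rising to the right, its low end towards the offcut. Origin at the centre of its underside, x towards the high end, z up. The table's high end is 157 mm above the bench; props and knobs at its sides stand out to 85 mm from its middle.
- drill_bed: Sloping plywood bed, 25 degrees, 140 mm wide, with an aluminium track let in flush. A dark wooden fence 26 mm high and 22 mm thick stands across its low end. Frame: origin on the bed surface at the foot of the fence's inner face, mid-width; x runs up the slope to the bed's end at 272 mm, y across the bed, z straight out of its surface.
- sliding_jaw (a joint): Travel of the jaw up the slope, 0 to 0.125 m. Its closing face is at bed x = 0.050 + this value (lever raised), so at 0.080 it touches a 130 mm piece that lies against the fence. Freed it slides with about 4.5 N up and 1.5 N down the slope and stays where left; locked it holds over 20 N. Starts locked at 0.005 to 0.045, too near the fence for the offcut.
- jaw_head (a point): Middle of the jaw's head, the place to take hold of the jaw: a dark wooden block with flat parallel flanks 60 mm apart across the bed, 26 mm thick along the slope, top 42 mm above the bed. This point is 17 mm up the slope from the jaw's face, 26 mm above the bed surface, mid-width, and travels with the jaw.
- jaw_plate: Aluminium face plate of the jaw, 58 mm wide, 39 mm high, 4 mm thick. Origin at the foot of its closing face, mid-width, level with the bed surface; axes as the bed's. It is sprung (about 4 N per mm, 1 mm of give); folding the lever down pushes it 2.5 mm towards the fence, so that the jaw grips what it was closed on.
- cam_lever (a joint): Cam lever's angle about its pivot (axis across the bed). 0 = raised, leaning 20 degrees up the slope from the bed's normal: jaw free. It folds up the slope, away from the fence; 1.05 (its stop) = folded back, 80 degrees from the normal: jaw locked. The brake bites from about 0.7. It stays where left and takes 3 to 6 N at the grip. Starts at 1.00 to 1.05.
- lever_pivot (a point): Pivot of the cam lever: 58 mm up the slope from the jaw's face, 24 mm above the bed surface, mid-width, between two steel cheeks (34 mm over both, 34 mm high). It travels with the jaw.
- lever_grip (a point): Middle of the lever's black barrel grip, 70 mm from the pivot. The barrel is 18 mm in diameter and 38 mm long along the lever, whose tip is 87 mm from the pivot; the rod below it is 10 mm thick. Folded back it lies 36 mm above the bed surface. It can be pinched across the bed and may turn between the fingers.
- wood_offcut: Pine offcut, a plain block 56 x 130 x 44 mm (x, y, z), 0.18 to 0.37 kg, lying on the bench to the left of the drilling table; origin at the centre of its underside, y along its length, z up.
- sanding_block: Bystander: cork sanding block 58 x 101 x 34 mm lying between the offcut and the drilling table; shorter and flatter than the offcut. Origin at the centre of its underside, y along its length.
- file_flat: Bystander: flat file with a handle, 283 mm long, 29 mm thick, lying behind the offcut. Origin at the centre of its underside, y along its length.
- masking_tape: Bystander: roll of masking tape, 98 mm across, 26 mm high, lying flat at the bench's left front, left of the bench vice. Origin at the centre of its underside.

How it is judged:
By the outcome, as a careful person would: the job done as asked, in the order asked, and still so for the second after the job is handed in, with the robot touching nothing.
It also fails if it takes over 72 s, if anything falls off the work surface, if the arm or the gripper's body presses on something with over 40 N, if the wrist force passes 120 N, or if a joint passes its speed limit or range.

### The arm

A 6-joint arm with a two-finger parallel gripper is mounted at the origin on a cart in front of the work surface, level with it; the furniture and walls round the work are solid. World frame = base frame: x ahead of the robot, y to its left, z up, the work surface at z = 0. Lengths are in m, angles in rad, forces in N, time in s.
With the tool pointing down it reaches from about 0.35 to 0.775 m from the base axis. Payload 7.3 kg.
Tool frame: the origin (TCP) lies on the centre line of the jaws, within the pads' length; the fingertips stand 17 mm ahead of it and the grasp point (between the pads) lies 2 mm behind it (robot.tcp_to_tips is the distance from the TCP to the fingertips, in m); z points along the fingers, y is the line along which they close (so a half turn about z gives the same grasp; the last joint's range is limited). The gripper opens to 92 mm and grips with 3 to 60 N. Pads are 19 mm wide; open, the fingers measure 130 mm over their backs; the gripper's body (75 mm by 190 mm) begins 47 mm behind the grasp point.
Start: joints at [1.188, 0.342, 1.524, -0, 1.275, -0.146], TCP at [0.123, 0.51, 0.244] pointing down, gripper open.
Joint ranges: [-2.53, 2.53], [-0.77, 2.02], [0.04, 2.7], [-1, 4.14], [0.28, 2.66], [-3.11, 3.11]. Speed limits (rad/s): [2.57, 2.57, 3.14, 3.14, 3.14, 3.14].

### API

Orientations are given as [roll, pitch, yaw] about the fixed x, y, z axes, in that order (R = Rz(yaw) Ry(pitch) Rx(roll)).
In Python, from cell import robot gives the robot as it stands. The module is installed in compiled form; this text tells all that it offers.
- The arm moves only by the tool carry_out, never from a script. Its argument "commands" is a list of rows, each a list of 3 entries, a list of its own where there are three numbers: the shift along the tool's x, y, z in m, then the turn about the tool's z in rad, then the opening, from 0 (shut) to 1 (fully open). In form: [[[dx, dy, dz], yaw, claw], ...]. A call has 1 to 20 rows; each row shifts and turns the commanded pose from where the row before left it, along the tool's axes as they then stand; what a row does not reach is not made up. A row lasts 1/8 s, in which the tool goes at most 62.5 mm and 10.7 degrees, less where a joint would pass 70% of its speed; a pose out of reach is approached as far as the arm can. A call is refused whole if a number of a shift passes 0.0625 or a number of a turn 0.188, either way. A call with a gripper value outside its range is refused whole. The fingers move at their own pace and stop on an object; "newtons" is the grip in N (left out, the last holds). Time passes only in rows, so rows that do not move let the fingers close. It gives the time, the measured TCP pose, the force, the opening and the grip force at its end, in the units of the state.
- robot.observe(): the state, without advancing time (a new reading comes with each control period).
- robot.read_camera(name): name is "scene" or "top" or "wrist"; returns a dict with "pixels" (400x640x3 uint8, red, green, blue), "fx", "fy", "cx", "cy" (pixels), "view" (4x4, takes a point from world to camera coordinates); the wrist camera has in their place "T_tool_cam" (4x4, takes a point from camera to tool coordinates, whose origin is the TCP and whose axes are the flange's). Camera axes: x right, y up, looking along -z (the intrinsics and any distortion apply to the point x, -y, -z); pixel columns grow to the right and rows downward; lengths in m; the calibration is good to about 2 mm. A picture is of the moment at which its call begins: read the wrist's pose just before it. There is no depth.
- robot.hand_in(): hands the job in; it is judged then, once.
Trained networks look in a picture, given as the dict that the camera call returned (one of the last four; its "shot" number tells which), for a name from the list of things; names that differ only in an ending like _2 or _b are one class to them, and where a whole thing is asked for, a point or a joint stands for the part that bears it (a point fixed in the world has none). Each returns a list of dicts, best first, with "p" (0 to 1); they miss things now and then, are a little off and sometimes report something else, mostly with a low value. They report only what shows in the picture. A call takes as long as a camera call.
- robot.find_in(picture, name): "at" ([column, row] in pixels, amid what is visible of it).
- robot.tip_of(picture, name): "at" ([column, row] in pixels: a listed point, or the origin of a listed thing).
The state is a dict: "time": time; "qpos": joint angles; "qvel": joint speeds; "joint_efforts": joint torques, N m; "tool_pos": TCP position; "tool_rot": TCP orientation; "contact_force": force on the tool from outside, world axes, zero at the start; "torque": the same for the moment, N m; "opening": finger opening in m; "grip_force": force on a finger pad.
Only numpy, scipy, OpenCV 4.12 (cv2) and the standard library are available. Lean on these libraries where they do the work, as an engineer would, in place of code of your own. Each camera call takes 0.05 s, during which the arm holds its last target. There are 200 camera calls.

## Working session

There is one attempt and no reset: what is moved stays moved. The work goes in short steps, Python scripts to look and compute and a tool call to move; the robot and the scene stay as the last step left them, time stands still between calls to the robot, and variables do not carry over. Pictures are saved under pics/ and viewed, at most 10 in all, crops included, and the job is handed in when it is done.

Besides the shell and the picture viewer there is one more tool, called in YAML: its name, and indented under it one key for each argument. carry_out: Moves the arm, as the interface text tells. Its arguments: {"type":"object","properties":{"commands":{"type":"array"},"newtons":{"type":"number"}},"required":["commands"]}

```bash
mkdir -p pics
cat > h.py <<'E'
import numpy as np, cv2
from cell import robot
from scipy.spatial.transform import Rotation as R
def ray(pic,px,tool=None):
    d=cv2.undistortPoints(np.array([[px]],float),np.array([[pic['fx'],0,pic['cx']],[0,pic['fy'],pic['cy']],[0,0,1.]]),np.array(pic.get('dist',np.zeros(5)),float)).ravel()
    v=np.array([d[0],-d[1],-1.])
    if 'view' in pic: T=np.linalg.inv(np.array(pic['view']))
    else:
        T=np.eye(4); T[:3,:3]=R.from_euler('xyz',tool['tool_rot']).as_matrix(); T[:3,3]=tool['tool_pos']; T=T@np.array(pic['T_tool_cam'])
    return T[:3,3],T[:3,:3]@v/np.linalg.norm(v)
def onz(o,d,z): return o+d*(z-o[2])/d[2]
def tri(rays):
    A=sum(np.eye(3)-np.outer(d,d) for o,d in rays); b=sum((np.eye(3)-np.outer(d,d))@o for o,d in rays)
    return np.linalg.solve(A,b)
def proj(pic,P,tool=None):
    if 'view' in pic: V=np.array(pic['view'])
    else:
        T=np.eye(4); T[:3,:3]=R.from_euler('xyz',tool['tool_rot']).as_matrix(); T[:3,3]=tool['tool_pos']; V=np.linalg.inv(T@np.array(pic['T_tool_cam']))
    c=V[:3,:3]@P+V[:3,3]; return np.array([pic['fx']*c[0]/-c[2]+pic['cx'],pic['fy']*-c[1]/-c[2]+pic['cy']])
def save(pic,n): cv2.imwrite('pics/'+n,pic['pixels'][:,:,::-1])
E
python3 - <<'E'
from h import *
np.set_printoptions(precision=4,suppress=True)
s=robot.observe(); print(s)
P={n:robot.read_camera(n) for n in('scene','top')}
print({k:v for k,v in P['top'].items() if k!='pixels'}, P['scene'].keys())
for n,p in P.items(): save(p,n+'0.png')
for th in ['drill_jig','drill_bed','jaw_head','jaw_plate','lever_pivot','lever_grip','wood_offcut','sanding_block','file_flat','masking_tape']:
    rs=[]
    for n,p in P.items():
        t=robot.tip_of(p,th); f=robot.find_in(p,th)
        print(th,n,[(np.round(x['at'],1).tolist(),round(x['p'],2)) for x in t[:2]],'find',[(np.round(x['at'],1).tolist(),round(x['p'],2)) for x in f[:2]])
        if t: rs.append(ray(p,t[0]['at']))
    if len(rs)==2: print('   tri',tri(rs))
    if rs: print('  z0',[onz(*r,0) for r in rs])
E
```

```text
{'time': 0.0, 'qpos': array([ 1.188 ,  0.3427,  1.525 , -0.    ,  1.2754, -0.146 ]), 'qvel': array([ 0.0013,  0.0001, -0.0003, -0.0008, -0.0024,  0.0008]), 'joint_efforts': array([ -0.0003, -43.1247, -24.4219,   0.0716,   0.0561,  -0.0001]), 'tool_pos': array([0.123, 0.51 , 0.243]), 'tool_rot': array([-3.1401, -0.0002,  2.9048]), 'contact_force': array([ 0.5594, -0.7204,  0.1316]), 'torque': array([-0.0348, -0.045 , -0.0303]), 'grip_force': 0.0, 'opening': 0.09135471778965254}
{'fx': 470.34863547379217, 'fy': 470.34863547379217, 'cx': 314.457549347565, 'cy': 198.16162520603564, 'view': array([[ 0.3631, -0.9317,  0.005 , -0.1442],
       [ 0.8146,  0.3201,  0.4838, -0.5341],
       [-0.4523, -0.1716,  0.8752, -1.0276],
       [ 0.    ,  0.    ,  0.    ,  1.    ]]), 'shot': 2} dict_keys(['pixels', 'fx', 'fy', 'cx', 'cy', 'view', 'shot'])
drill_jig scene [([386.0, 277.1], 0.65)] find [([396.6, 266.3], 0.94)]
drill_jig top [([386.4, 238.8], 0.94)] find [([398.3, 233.7], 0.71)]
   tri [ 0.5818 -0.1393 -0.0082]
  z0 [array([ 0.5776, -0.1439,  0.    ]), array([ 0.5757, -0.1379,  0.    ])]
d
[... 1764 characters left out ...]
nd [([312.1, 202.5], 0.91)]
   tri [ 0.6913  0.0527 -0.11  ]
  z0 [array([ 0.6467, -0.05  ,  0.    ]), array([ 0.5881,  0.077 , -0.    ])]
file_flat scene [([328.1, 185.9], 0.86)] find [([326.9, 182.6], 0.56)]
file_flat top [([303.6, 152.1], 0.96), ([226.3, 239.3], 0.66)] find [([300.0, 149.2], 0.93)]
   tri [0.7497 0.1721 0.0085]
  z0 [array([0.7582, 0.1795, 0.    ]), array([0.7554, 0.1743, 0.    ])]
masking_tape scene [([218.4, 233.3], 0.75)] find [([221.1, 215.1], 0.73), ([392.4, 249.3], 0.55)]
masking_tape top [([229.4, 238.9], 0.72)] find [([229.5, 247.1], 0.74), ([408.0, 222.1], 0.73)]
   tri [0.4181 0.2522 0.0074]
  z0 [array([0.4219, 0.2595, 0.    ]), array([0.4215, 0.2544, 0.    ])]
```

Run:
```python
import cv2,numpy as np
a=cv2.imread('pics/top0.png')[110:310,180:480]; b=cv2.imread('pics/scene0.png')[140:340,200:500]
cv2.imwrite('pics/c0.png',np.vstack([cv2.resize(a[:,:],(800,533))[:300*1+233],][:1]))
x=np.hstack([cv2.resize(a,(400,267)),cv2.resize(b,(400,267))]);
```

```text
(no output)
```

View pics/c0.png

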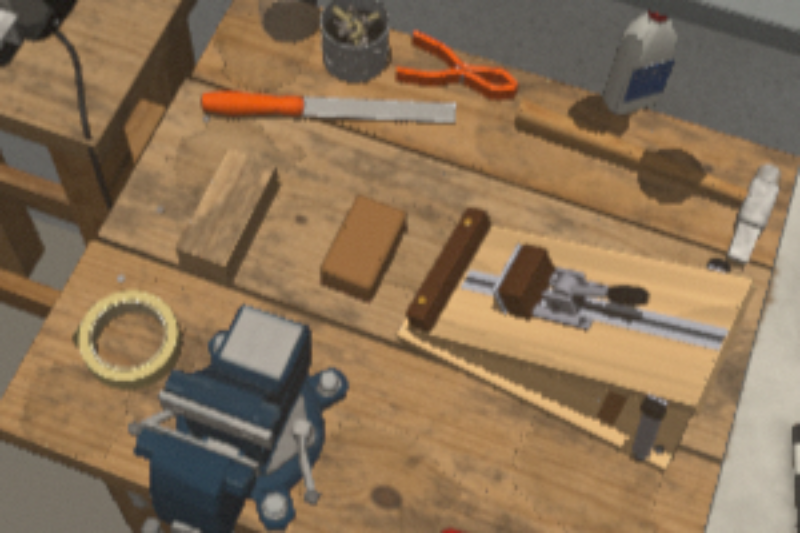

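View pics/scene0.png

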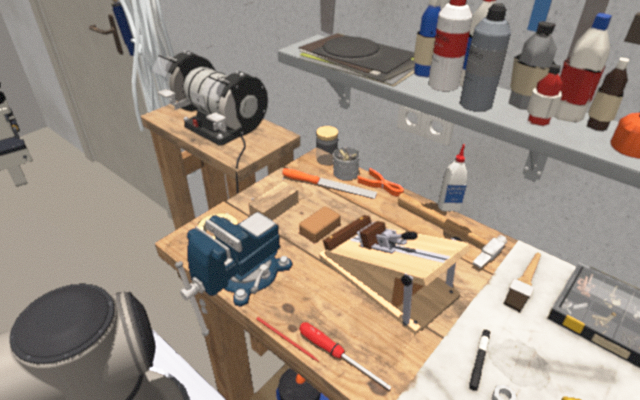

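The top view shows the offcut (crop 228,215), the cork block (365,245), the fence (450,265), the jaw head (525,280) and the folded lever grip (628,294). I'll move the wrist camera above for a closer look.

carry_out:
  commands:
    - [[0,0,-0.02],0.17,1]
    - [[0,0,-0.02],0.17,1]
    - [[0,0,-0.02],0.17,1]
    - [[0,0,-0.02],0.17,1]
    - [[0,0,-0.02],0.17,1]
    - [[0,0,-0.02],0.17,1]
    - [[0,0,-0.02],0.17,1]
    - [[0,0,-0.02],0.17,1]
    - [[0,0,-0.02],0.17,1]
    - [[-0.037,0.042,0],0,1]
    - [[-0.037,0.042,0],0,1]
    - [[-0.037,0.042,0],0,1]
    - [[-0.037,0.042,0],0,1]
    - [[-0.037,0.042,0],0,1]
    - [[-0.037,0.042,0],0,1]
    - [[-0.037,0.042,0],0,1]
    - [[-0.037,0.042,0],0,1]
    - [[-0.037,0.042,0],0,1]
    - [[-0.037,0.042,0],0,1]

```text
time: 4.47
tool_pos: [0.4639, 0.064, 0.4239]
tool_rot: [3.141, -0.0, 1.375]
contact_force: [1.6, 1.0, 0.2]
opening: 0.0916
grip_force: 0.0
```

Run:
```python
from h import *
np.set_printoptions(precision=4,suppress=True)
s=robot.observe(); p=robot.read_camera('wrist'); save(p,'w1.png'); print(s['tool_pos'],s['tool_rot'],s['qpos'],p['fx'],p['T_tool_cam'],p.keys())
for th,z in [('drill_jig',0),('drill_bed',.05),('jaw_head',.12),('jaw_plate',.09),('lever_pivot',.135),('lever_grip',.17),('wood_offcut',0),('sanding_block',0),('file_flat',0)]:
    for x in robot.tip_of(p,th)[:2]: print(th,x['at'],round(x['p'],2),onz(*ray(p,x['at'],s),z))
```

```text
[0.4639 0.064  0.4239] [ 3.141  -0.0004  1.3745] [-0.0271  0.1574  1.2859  0.0003  1.6976  0.1692] 356.0233700745885 [[-0.0003  0.9553  0.2955  0.0815]
 [ 1.      0.0003  0.0002 -0.0005]
 [ 0.0001  0.2955 -0.9553 -0.14  ]
 [ 0.      0.      0.      1.    ]] dict_keys(['pixels', 'fx', 'fy', 'cx', 'cy', 'T_tool_cam', 'shot'])
drill_jig [405.8, 252.7] 0.65 [ 0.5742 -0.1428  0.    ]
drill_bed [416.1, 193.3] 0.71 [ 0.5931 -0.0237  0.05  ]
drill_bed [377.2, 21.4] 0.44 [0.5705 0.2179 0.05  ]
jaw_head [424.7, 247.9] 0.7 [ 0.58   -0.0797  0.12  ]
jaw_plate [419.8, 235.0] 0.63 [ 0.5822 -0.0734  0.09  ]
lever_grip [437.5, 332.3] 0.6 [ 0.5719 -0.1772  0.17  ]
wood_offcut [378.1, 22.5] 0.6 [0.5805 0.2234 0.    ]
sanding_block [406.2, 121.6] 0.57 [0.6026 0.0776 0.    ]
file_flat [507.6, 27.8] 0.77 [0.7622 0.1802 0.    ]
```

View pics/w1.png

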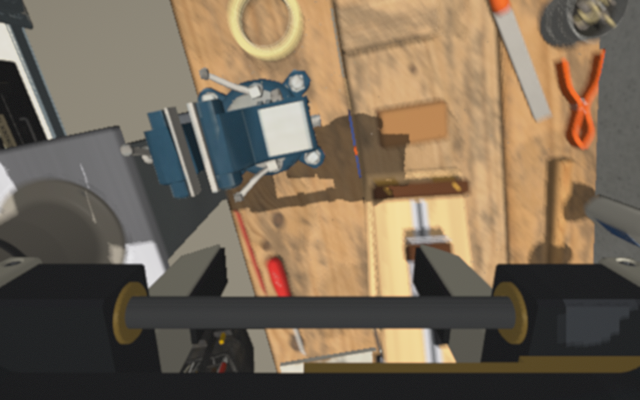

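The wrist view shows the fence from (373,188) to (468,186), the jaw head at about (428,247), and the lever hidden behind the finger. Next: fit the bed pose and jaw position from all detections.

```bash
cat > fit.py <<'E'
from h import *
from scipy.optimize import least_squares
S,C=np.sin(np.radians(25)),np.cos(np.radians(25))
def bed(q,p): # bed point -> world ; q=x,y,psi,z0
    h=np.array([np.cos(q[2]),np.sin(q[2]),0]); l=np.array([-h[1],h[0],0]); k=np.array([0,0,1.])
    return np.array([q[0],q[1],q[3]])+p[0]*(C*h+S*k)+p[1]*l+p[2]*(C*k-S*h)
def pts(s,a): 
    f=.05+s; t=np.radians(20)+a
    return dict(drill_bed=[0,0,0],jaw_head=[f+.017,0,.026],jaw_plate=[f,0,0],lever_pivot=[f+.058,0,.024],lever_grip=[f+.058+.07*np.sin(t),0,.024+.07*np.cos(t)])
def fit(obs,a=1.03,ps=(-1.77,.3)):
    # obs: (name or bed pt, pic, tool, px, w)
    def r(v):
        o=[(v[3]-.042)/.004]
        P=pts(v[4],a)
        for n,pic,t,px,w in obs:
            o+=list((proj(pic,bed(v,P[n] if isinstance(n,str) else n),t)-px)*w/3)
        return np.array(o)
    return least_squares(r,[.589,-.03,ps[0],.042,.025],loss='soft_l1')
E
cat > m1.py <<'E'
from fit import *
import pickle
np.set_printoptions(precision=4,suppress=True)
s=robot.observe(); obs=[]
for n in ('scene','top','wrist'):
    p=robot.read_camera(n); t=s if n=='wrist' else None
    q={k:v for k,v in p.items() if k!='pixels'}
    for th in ('drill_bed','jaw_head','jaw_plate','lever_pivot','lever_grip'):
        d=robot.tip_of(p,th)
        if d and d[0]['p']>.35: obs.append((th,q,t,np.array(d[0]['at']),1))
    if n=='wrist': obs+=[([-.011,-.07,.026],q,t,np.array([373.,188]),1),([-.011,.07,.026],q,t,np.array([468.,186]),1)]
pickle.dump(obs,open('obs.pkl','wb'))
r=fit(obs); print(r.x,np.degrees(r.x[2]),r.cost)
for o in obs: print(o[0],o[3],proj(o[1],bed(r.x,pts(r.x[4],1.03)[o[0]] if isinstance(o[0],str) else o[0]),o[2])-o[3])
for k,v in pts(r.x[4],1.03).items(): print(k,bed(r.x,v))
E
python3 m1.py
```

```text
[ 0.5947 -0.0297 -1.713   0.0409  0.0123] -98.15036759706337 4.464414464042758
drill_bed [351.3 237.3] [0.2795 0.1678]
jaw_head [372.6 233.7] [-0.706  -0.9729]
jaw_plate [368.9 244.1] [ 0.6143 -2.2877]
lever_pivot [381.3 237. ] [ 3.9276 -0.5897]
lever_grip [408.8 232.4] [-0.9641  3.4621]
drill_bed [355.4 212.4] [-3.6285  0.5034]
jaw_head [376.3 212.3] [-1.4651  0.8903]
jaw_plate [375.2 219.9] [-3.2927 -2.0534]
lever_pivot [386.4 217.2] [ 2.9431 -0.1299]
lever_grip [413.1 220. ] [ 0.3434 -0.1701]
drill_bed [416.6 194.6] [0.3315 2.2183]
jaw_head [424.3 248.8] [1.8863 0.0753]
jaw_plate [422.2 237.4] [-1.7549  0.2838]
lever_grip [437.1 330.6] [-1.442  -0.1475]
[-0.011, -0.07, 0.026] [373. 188.] [-0.2371  1.0536]
[-0.011, 0.07, 0.026] [468. 186.] [ 0.87   -1.8139]
drill_bed [ 0.5947 -0.0297  0.0409]
jaw_head [ 0.586 -0.09   0.098]
jaw_plate [ 0.5866 -0.0856  0.0673]
lever_pivot [ 0.5806 -0.1276  0.1136]
lever_grip [ 0.5726 -0.1837  0.1547]
```

carry_out:
  commands:
    - [[0,0,0],-0.054,0.6]
    - [[-0.046,0.0286,0],0,0.6]
    - [[-0.046,0.0286,0],0,0.6]
    - [[-0.046,0.0286,0],0,0.6]
    - [[-0.046,0.0286,0.035],0,0.6]
    - [[-0.046,0.0286,0.035],0,0.6]
    - [[0,0,0.05],0,0.6]
    - [[0,0,0.05],0,0.6]
    - [[0,0,0],0,0.6]

```text
time: 7.0
tool_pos: [0.5689, -0.1785, 0.2521]
tool_rot: [-3.133, -0.003, 1.428]
contact_force: [-0.1, -0.1, 0.6]
opening: 0.0551
grip_force: 0.0
```

```bash
cat > m2.py <<'E'
from fit import *
import pickle
np.set_printoptions(precision=4,suppress=True)
s=robot.observe(); obs=pickle.load(open('obs.pkl','rb'))
p=robot.read_camera('wrist'); save(p,'w2.png')
q={k:v for k,v in p.items() if k!='pixels'}
for th in ('drill_bed','jaw_head','jaw_plate','lever_pivot','lever_grip'):
    d=robot.tip_of(p,th)
    if d: print(th,d[:2])
    if d and d[0]['p']>.35: obs.append((th,q,s,np.array(d[0]['at']),1))
pickle.dump(obs,open('obs2.pkl','wb'))
r=fit(obs); print(r.x,r.cost)
for o in obs[-7:]: print(o[0],o[3],proj(o[1],bed(r.x,pts(r.x[4],1.03)[o[0]] if isinstance(o[0],str) else o[0]),o[2])-o[3])
for k,v in pts(r.x[4],1.03).items(): print(k,bed(r.x,v))
print(s['tool_pos'],s['tool_rot'])
E
python3 m2.py
```

```text
drill_bed [{'at': [325.7, 12.8], 'p': 0.6}]
jaw_head [{'at': [328.1, 82.3], 'p': 0.65}]
lever_pivot [{'at': [326.2, 133.9], 'p': 0.81}]
lever_grip [{'at': [331.0, 227.8], 'p': 0.89}]
[ 0.5939 -0.0298 -1.7027  0.0415  0.0126] 6.278581368074812
lever_grip [437.1 330.6] [-0.6282  0.3999]
[-0.011, -0.07, 0.026] [373. 188.] [-0.807   1.8109]
[-0.011, 0.07, 0.026] [468. 186.] [ 0.408  -2.0234]
drill_bed [325.7  12.8] [ 0.7749 -0.3814]
jaw_head [328.1  82.3] [-0.5403  1.0555]
lever_pivot [326.2 133.9] [1.8184 0.8666]
lever_grip [331.  227.8] [-1.8859 -5.6246]
drill_bed [ 0.5939 -0.0298  0.0415]
jaw_head [ 0.5859 -0.0904  0.0987]
jaw_plate [ 0.5865 -0.086   0.0679]
lever_pivot [ 0.5809 -0.1281  0.1142]
lever_grip [ 0.5734 -0.1842  0.1553]
[ 0.5689 -0.1785  0.2521] [-3.133  -0.0027  1.4285]
```

View pics/w2.png

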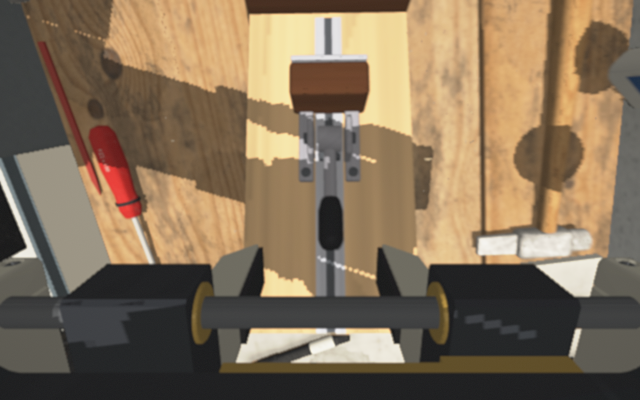

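The barrel is centred at (331,224) and the bed axis runs nearly vertical along col 329, which agrees with the fit. Descend and pinch.

carry_out:
  commands:
    - [[-0.005,0.005,0.03],0,0.6]
    - [[0,0,0.035],0,0.6]
    - [[0,0,0.034],0,0.6]
    - [[0,0,0],0,0.3]
    - [[0,0,0],0,0]
    - [[0,0,0],0,0]
    - [[0,0,0],0,0]
    - [[0,0,0],0,0]
  newtons: 35

```text
time: 8.3
tool_pos: [0.5743, -0.1851, 0.1578]
tool_rot: [-3.141, 0.001, 1.429]
contact_force: [-5.2, -1.4, 5.2]
opening: 0.017
grip_force: 35.0
```

carry_out:
  commands:
    - [[0.0037,-0.001,-0.0048],0,0]
    - [[0.0041,0,-0.0045],0,0]
    - [[0.0045,0,-0.0041],0,0]
    - [[0.0048,0,-0.0037],0,0]
    - [[0,0,0],0,0]

```text
time: 8.93
tool_pos: [0.5764, -0.1677, 0.1738]
tool_rot: [-3.141, 0.0, 1.429]
contact_force: [-0.8, -1.8, -2.4]
opening: 0.0171
grip_force: 35.0
```

Forces are low, so I'll continue up the arc.

carry_out:
  commands:
    - [[0.0052,0,-0.0033],0,0]
    - [[0.0054,0,-0.0028],0,0]
    - [[0.0057,0,-0.0024],0,0]
    - [[0.0058,0,-0.0018],0,0]
    - [[0.0059,0,-0.0013],0,0]
    - [[0.0061,0,-0.0008],0,0]
    - [[0.0061,0,-0.0003],0,0]
    - [[0.0061,0,0.0003],0,0]
    - [[0,0,0],0,0]
    - [[0,0,0],0,0]

```text
time: 10.18
tool_pos: [0.5825, -0.1212, 0.1855]
tool_rot: [-3.14, -0.001, 1.429]
contact_force: [-0.2, -2.2, -14.0]
opening: 0.0168
grip_force: 35.0
```

Run:
```python
from fit import *
import pickle
np.set_printoptions(precision=4,suppress=True)
s=robot.observe();p=robot.read_camera('wrist'); save(p,'w3.png')
for th in ('drill_bed','jaw_head','lever_pivot'): print(th,robot.tip_of(p,th)[:1])
v=fit(pickle.load(open('obs2.pkl','rb'))).x
g=s['tool_pos']+[0,0,.002]
e=lambda u: np.linalg.norm(bed(v,pts(u[0],u[1])['lever_grip'])-g)
from scipy.optimize import minimize
print(s['tool_pos'],s['contact_force'],minimize(e,[.0126,0.],method='Nelder-Mead').x)
for n in ('drill_bed','jaw_head','lever_pivot'): print(n,[proj(p,bed(v,pts(ss,0)[n]),s) for ss in (.0126,.0226)])
```

```text
drill_bed [{'at': [319.7, 82.4], 'p': 0.64}]
jaw_head [{'at': [319.0, 166.3], 'p': 0.74}]
lever_pivot [{'at': [318.4, 228.6], 'p': 0.88}]
[ 0.5825 -0.1212  0.1855] [ -0.1828  -2.1764 -13.9628] [ 0.0279 -0.2161]
drill_bed [array([318.5265,  79.2954]), array([318.5265,  79.2954])]
jaw_head [array([319.1165, 175.2819]), array([319.2435, 190.4263])]
lever_pivot [array([319.6673, 238.6684]), array([319.7997, 254.4396])]
```

carry_out:
  commands:
    - [[0,0,0.002],0,0]
    - [[-0.0045,0,-0.0021],0,0]
    - [[-0.0091,0,-0.0042],0,0]
    - [[-0.0091,0,-0.0042],0,0]
    - [[-0.0091,0,-0.0042],0,0]
    - [[0,0,0],0,0]

```text
time: 11.12
tool_pos: [0.5783, -0.1552, 0.2002]
tool_rot: [3.14, 0.002, 1.428]
contact_force: [-5.1, -1.1, -1.5]
opening: 0.0167
grip_force: 35.0
```

```bash
cat > js.py <<'E'
from fit import *
import pickle,sys
np.set_printoptions(precision=4,suppress=True)
s=robot.observe();p=robot.read_camera('wrist'); save(p,sys.argv[1])
v=fit(pickle.load(open('obs2.pkl','rb'))).x
for n in ('drill_bed','jaw_head','lever_pivot','jaw_plate'):
    d=robot.tip_of(p,n)[:1]
    if not d: continue
    d=d[0]; 
    f=lambda u: proj(p,bed(v,pts(u[0],0)[n]),s)-d['at']
    print(n,d['at'],round(d['p'],2), 's=',least_squares(f,[.05]).x if n!='drill_bed' else f([0]))
print(s['tool_pos'],s['contact_force'])
E
python3 js.py w4.png
```

```text
drill_bed [317.9, 30.5] 0.97 s= [-0.9885  1.4355]
lever_pivot [315.8, 226.0] 0.78 s= [0.042]
jaw_plate [322.4, 150.9] 0.56 s= [0.0436]
[ 0.5783 -0.1552  0.2002] [-5.1206 -1.1097 -1.4688]
```

carry_out:
  commands:
    - [[-0.0082,-0.001,-0.0038],0,0]
    - [[-0.0082,0,-0.0038],0,0]
    - [[-0.0082,0,-0.0038],0,0]
    - [[-0.0082,-0.0005,-0.0038],0,0]
    - [[-0.0082,0,-0.0038],0,0]
    - [[-0.0082,0,-0.0038],0,0]
    - [[-0.0082,-0.0005,-0.0038],0,0]
    - [[-0.0082,0,-0.0038],0,0]
    - [[0,0,0],0,0]

```text
time: 12.5
tool_pos: [0.569, -0.2204, 0.2309]
tool_rot: [3.135, 0.003, 1.428]
contact_force: [8.2, -2.9, -6.2]
opening: 0.0168
grip_force: 35.0
```

```bash
python3 js.py w5.png
```

```text
drill_bed [319.2, 151.8] 0.29 s= [  -3.6416 -205.3714]
jaw_head [318.4, 164.3] 0.91 s= [0.1158]
lever_pivot [318.5, 227.7] 0.98 s= [0.1159]
jaw_plate [321.8, 149.0] 0.84 s= [0.115]
[ 0.569  -0.2204  0.2309] [ 8.2246 -2.94   -6.2386]
```

View pics/w5.png

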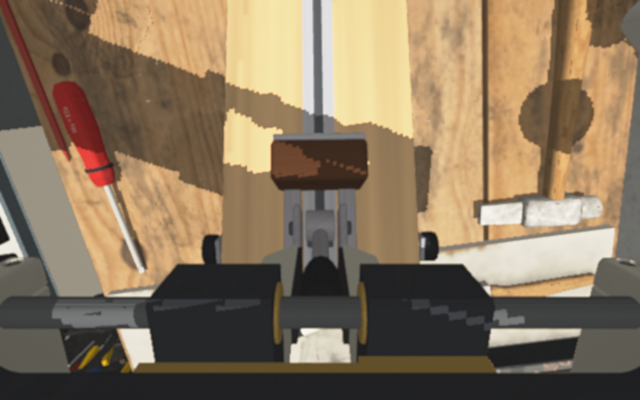

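The jaw is up the slope (plate edge at row 136, s ≈ 0.115) and the lever is upright at (320,270). Release it and go to the offcut.

carry_out:
  commands:
    - [[0,0.001,0.001],0,0.5]
    - [[0,0,0],0,0.5]
    - [[0,0,0],0,0.5]
    - [[0,0,-0.03],0,0.5]
    - [[0,0,-0.03],0,1]
    - [[0,0,-0.03],0,1]
    - [[0.054,-0.006,0],0,1]
    - [[0.054,-0.006,0],0,1]
    - [[0.054,-0.006,0],0,1]
    - [[0.054,-0.006,0],0,1]
    - [[0.054,-0.006,0],0,1]
    - [[0,0,0],0,1]
    - [[0,0,0],0,1]

```text
time: 14.38
tool_pos: [0.5766, 0.0529, 0.3187]
tool_rot: [3.141, 0.001, 1.429]
contact_force: [1.1, 0.4, -0.8]
opening: 0.0921
grip_force: 0.0
```

Run:
```python
from h import *
np.set_printoptions(precision=4,suppress=True)
s=robot.observe();p=robot.read_camera('wrist'); save(p,'w6.png'); t=robot.read_camera('top'); save(t,'t6.png')
print(s['tool_pos'],s['tool_rot'])
for th in ('wood_offcut','sanding_block'):
    for x in robot.tip_of(p,th)[:2]: print(th,x,onz(*ray(p,x['at'],s),0))
for th in ('wood_offcut','sanding_block'):
    for x in robot.tip_of(t,th)[:1]: print(th,x,onz(*ray(t,x['at']),0))
for a in ([.582,.2245,.044],):
    print(proj(p,np.array(a),s))
```

```text
[0.5766 0.0529 0.3187] [3.1413 0.0006 1.4293]
wood_offcut {'at': [304.8, 11.3], 'p': 0.76} [0.5835 0.226  0.    ]
sanding_block {'at': [340.6, 134.8], 'p': 0.6} [0.6069 0.0804 0.    ]
wood_offcut {'at': [266.6, 195.1], 'p': 0.56} [0.5811 0.2167 0.    ]
sanding_block {'at': [313.5, 206.6], 'p': 0.95} [0.5953 0.0801 0.    ]
[301.9388   3.7695]
```

View pics/w6.png

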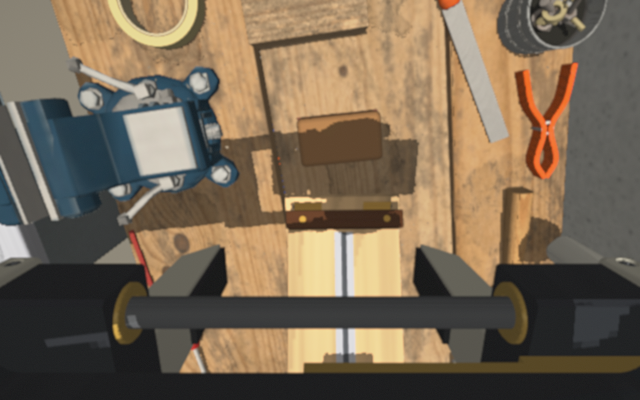

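The offcut is at the top of the picture, with its near edge running from (255,43) to (367,30), so it lies across my current yaw. Turn by 90° and look from above it.

carry_out:
  commands:
    - [[0,0,0],0.179,1]
    - [[0,0,0],0.179,1]
    - [[0,0,0],0.179,1]
    - [[0,0,0],0.179,1]
    - [[0,0,0],0.179,1]
    - [[0,0,0],0.179,1]
    - [[0,0,0],0.179,1]
    - [[0,0,0],0.179,1]
    - [[-0.034,-0.043,0],0,1]
    - [[-0.034,-0.043,0],0,1]
    - [[-0.034,-0.043,0],0,1]
    - [[-0.034,-0.043,0],0,1]
    - [[0,0,0],0,1]
    - [[0,0,0],0,1]

```text
time: 16.42
tool_pos: [0.4417, 0.2253, 0.3187]
tool_rot: [3.141, -0.001, -0.003]
contact_force: [0.0, -0.6, -0.5]
opening: 0.0916
grip_force: 0.0
```

Run:
```python
from h import *
import pickle
np.set_printoptions(precision=4,suppress=True)
s=robot.observe();p=robot.read_camera('wrist'); save(p,'w7.png')
pickle.dump((s,{k:v for k,v in p.items() if k!='pixels'}),open('w7.pkl','wb'))
print(s['tool_pos'],s['tool_rot'],s['qpos'])
for x in robot.tip_of(p,'wood_offcut')[:2]: print(x,onz(*ray(p,x['at'],s),0))
for x in robot.find_in(p,'wood_offcut')[:2]: print(x)
```

```text
[0.4417 0.2253 0.3187] [ 3.1414 -0.0008 -0.0032] [ 0.3172  0.2378  1.4624 -0.0004  1.4407  1.8913]
{'at': [321.9, 35.9], 'p': 0.59} [0.587  0.2235 0.    ]
{'at': [321.7, 47.5], 'p': 0.9}
```

View pics/w7.png

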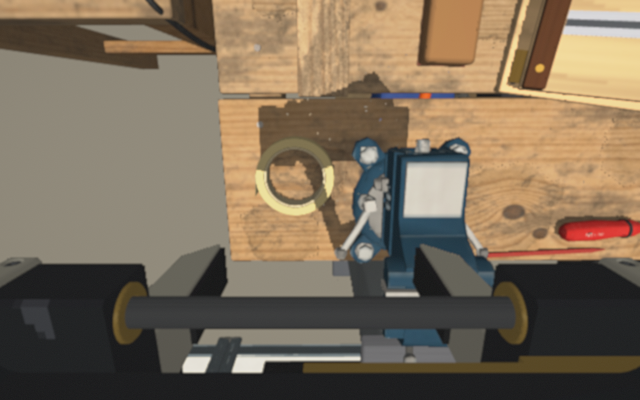

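The offcut's near end is at cols 298–348 and the rest is cut off at the top of the frame. Move forward 90 mm.

carry_out:
  commands:
    - [[0.045,0,0],0,1]
    - [[0.045,0,0],0,1]
    - [[0,0,0],0,1]

```text
time: 16.95
tool_pos: [0.5339, 0.2237, 0.3166]
tool_rot: [3.141, 0.002, -0.007]
contact_force: [-1.5, 0.7, -1.7]
opening: 0.0918
grip_force: 0.0
```

Run:
```python
from h import *
import pickle
np.set_printoptions(precision=4,suppress=True)
s=robot.observe();p=robot.read_camera('wrist')
pickle.dump((s,{k:v for k,v in p.items() if k!='pixels'}),open('w8.pkl','wb'))
print(s['tool_pos'],s['tool_rot'])
for x in robot.tip_of(p,'wood_offcut')[:2]: print(x,onz(*ray(p,x['at'],s),0))
cv2.imwrite('pics/w8.png',cv2.resize(p['pixels'][0:230,200:480,::-1],None,fx=2.5,fy=2.5,interpolation=cv2.INTER_CUBIC))
```

```text
[0.5339 0.2237 0.3166] [ 3.1409  0.0016 -0.0067]
```

View pics/w8.png

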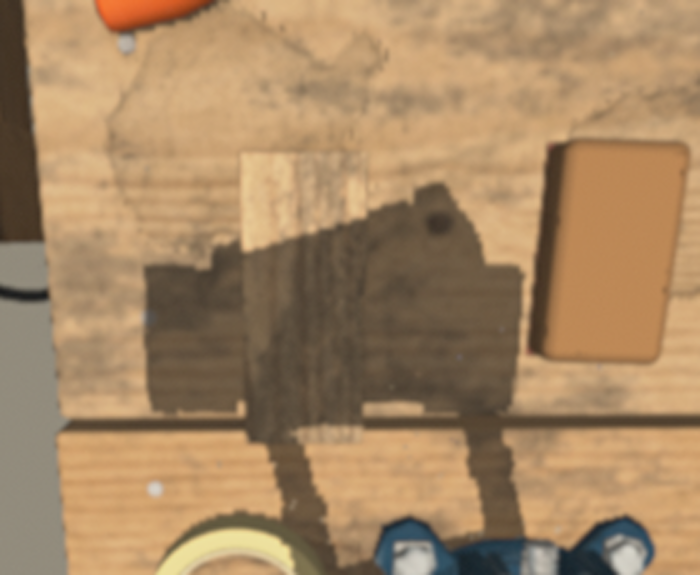

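Run:
```python
from h import *
import pickle
np.set_printoptions(precision=4,suppress=True)
s,p=pickle.load(open('w8.pkl','rb'))
c=[onz(*ray(p,[200+x/2.5,y/2.5],s),.044)[:2] for x,y in((241,152),(367,155),(361,440),(248,440))]
c=np.array(c);print(c,c.mean(0)); print([np.linalg.norm(c[i]-c[(i+1)%4]) for i in range(4)])
print('yaw',[np.arctan2(*(c[i]-c[j])[::-1]) for i,j in((0,3),(1,2))])
b=[onz(*ray(p,[200+x/2.5,y/2.5],s),.034)[:2] for x,y in((569,140),(688,145),(661,362),(543,357))]; print('sand',np.array(b))
```

```text
[[0.6476 0.2493]
 [0.646  0.1949]
 [0.5202 0.1958]
 [0.5206 0.2493]] [0.5836 0.2223]
[np.float64(0.05439787203885886), np.float64(0.12581646653816958), np.float64(0.05353125326411971), np.float64(0.12699983186703262)]
yaw [np.float64(-0.0004270818234868054), np.float64(-0.0071476650239175234)]
sand [[0.6523 0.1053]
 [0.6499 0.0526]
 [0.5546 0.0537]
 [0.5574 0.1097]]
```

The offcut's top face in the crop runs (241,152)–(367,155)–(361,440)–(248,440): centre (0.583, 0.222), yaw about 0, already aligned. Go down and grip.

carry_out:
  commands:
    - [[0.049,0.002,0.02],0,1]
    - [[0,0,0.05],0,1]
    - [[0,0,0.055],0,1]
    - [[0,0,0.055],0,1]
    - [[0,0,0.05],0,1]
    - [[0,0,0.04],0,1]
    - [[0,0,0.0185],0,1]
    - [[0,0,0],0,1]
    - [[0,0,0],0,0.5]
    - [[0,0,0],0,0.5]
    - [[0,0,0],0,0.5]
    - [[0,0,0],0,0.5]
  newtons: 22

```text
time: 18.55
tool_pos: [0.5805, 0.2232, 0.0306]
tool_rot: [3.141, -0.001, -0.003]
contact_force: [0.3, -3.4, 2.5]
opening: 0.0564
grip_force: 1.3
```

carry_out:
  commands:
    - [[0,0,0],0,0]
    - [[0,0,0],0,0]
    - [[0,0,-0.02],0,0]
    - [[0,0,-0.04],0,0]
    - [[0,0,-0.04],0,0]
    - [[0,0,-0.04],0,0]
    - [[0,0,-0.04],0,0]
    - [[0,0,0],0,0]

```text
time: 19.55
tool_pos: [0.5816, 0.2239, 0.2129]
tool_rot: [-3.14, -0.006, -0.003]
contact_force: [0.5, 0.5, -1.8]
opening: 0.056
grip_force: 22.0
```

carry_out:
  commands:
    - [[0,0,0],-0.18,0]
    - [[0,0,0],-0.18,0]
    - [[0,0,0],-0.18,0]
    - [[0,0,0],-0.18,0]
    - [[0,0,0],-0.18,0]
    - [[0,0,0],-0.18,0]
    - [[0,0,0],-0.18,0]
    - [[0,0,0],-0.18,0]
    - [[-0.03,0.005,0],0,0]
    - [[-0.05,0.008,0],0,0]
    - [[-0.05,0.008,0],0,0]
    - [[-0.05,0.008,0],0,0]
    - [[-0.05,0.008,0],0,0]
    - [[-0.04,0.006,0],0,0]
    - [[-0.022,0.003,0],0,0]
    - [[-0.01,0.001,0],0,0]
    - [[0,0,0],0,0]
    - [[0,0,0],0,0]

```text
time: 21.8
tool_pos: [0.5865, -0.0809, 0.2098]
tool_rot: [-3.141, -0.001, 1.438]
contact_force: [-0.5, -0.5, -0.9]
opening: 0.0561
grip_force: 22.0
```

```bash
python3 js.py w9.png
python3 - <<'E'
from h import *
p=robot.read_camera('wrist'); s=robot.observe()
w=cv2.resize(p['pixels'][:,:,::-1],(500,312)); t=robot.read_camera('scene'); save(t,'s9.png')
c=cv2.resize(t['pixels'][170:310,290:490,::-1],(446,312)); cv2.imwrite('pics/c9.png',np.vstack([cv2.resize(c,(500,288)),w])); print(s['joint_efforts'],s['opening'],s['grip_force'])
E
```

```text
drill_bed [320.1, 131.3] 0.77 s= [ 0.9909 -0.7295]
lever_pivot [322.6, 129.3] 0.61 s= [-0.1005]
[ 0.5865 -0.0809  0.2098] [-0.5092 -0.4771 -0.8615]
[ 8.48556287e-02 -5.18248129e+01 -2.50568551e+01  8.65571690e-02
  4.94581880e-02  1.97115951e-03] 0.055442228260128804 21.99772596359253
```

View pics/c9.png

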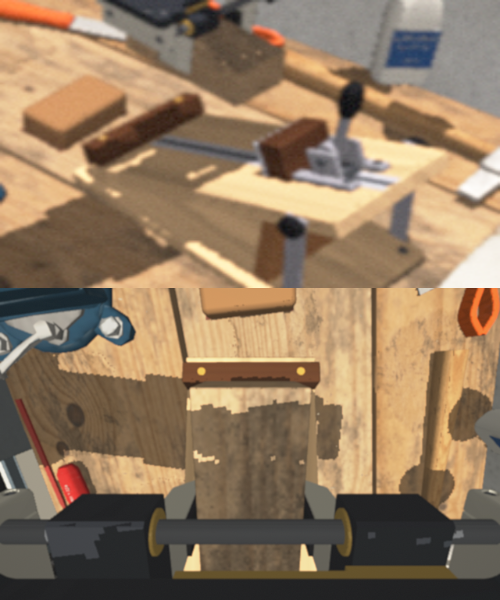

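The block is level and aligned with the bed, with the fence at rows 360–387 and the lever upright. Lower to just above contact, then ease it down.

carry_out:
  commands:
    - [[-0.002,0,0.02],0,0]
    - [[0,0,0.03],0,0]
    - [[0,0,0.02],0,0]
    - [[0,0,0.008],0,0]
    - [[0,0,0],0,0]
  newtons: 12

```text
time: 22.78
tool_pos: [0.5862, -0.0842, 0.1319]
tool_rot: [-3.141, -0.0, 1.437]
contact_force: [-0.7, -0.1, -1.9]
opening: 0.0558
grip_force: 12.0
```

carry_out:
  commands:
    - [[0,0,0.002],0,0]
    - [[0,0,0.002],0,0]
    - [[0,0,0.002],0,0]
    - [[0,0,0.002],0,0]
    - [[0,0,0.002],0,0]
    - [[0,0,0.002],0,0]
    - [[0,0,0],0,0]

```text
time: 23.65
tool_pos: [0.5865, -0.083, 0.1202]
tool_rot: [3.141, -0.002, 1.437]
contact_force: [0.3, 6.1, 1.3]
opening: 0.0558
grip_force: 12.0
```

carry_out:
  commands:
    - [[0,0,0.002],0,0]
    - [[0,0,0.002],0,0]
    - [[0,0,0.002],0,0]
    - [[0,0,0.002],0,0]
    - [[0,0,0.002],0,0]
    - [[0,0,0.002],0,0]
    - [[0,0,0],0,0]
  newtons: 9

```text
time: 24.52
tool_pos: [0.5866, -0.0839, 0.1096]
tool_rot: [3.14, -0.0, 1.437]
contact_force: [-2.9, 3.6, 10.8]
opening: 0.0562
grip_force: 9.0
```

Run:
```python
from h import *
p=robot.read_camera('wrist'); 
w=cv2.resize(p['pixels'][:,:,::-1],(500,312)); t=robot.read_camera('scene')
c=cv2.resize(t['pixels'][170:310,290:490,::-1],(500,288)); cv2.imwrite('pics/c10.png',np.vstack([c,w]))
```

```text
(no output)
```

View pics/c10.png

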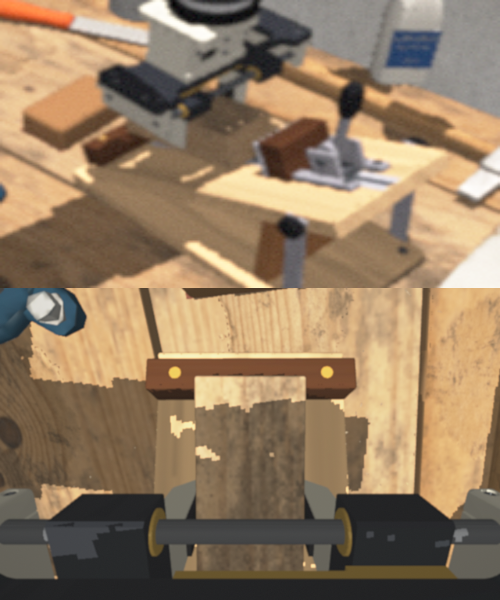

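Run:
```python
from fit import *
import pickle
np.set_printoptions(precision=1,suppress=True)
v=fit(pickle.load(open('obs2.pkl','rb'))).x
s=robot.observe(); p=robot.read_camera('wrist'); g=s['tool_pos']+[0,0,.002]
h=np.array([np.cos(v[2]),np.sin(v[2]),0]);k=np.array([0,0,1.]);l=np.array([-h[1],h[0],0])
print(s['tool_pos'],s['contact_force'],'bed under grip z',g[2]-bed(v,[0,0,0])[2]-((g-bed(v,[0,0,0]))@h)*S/C)
for th in (0,10,15,20,25):
    a=np.radians(th); e=np.cos(a)*h+np.sin(a)*k; n=np.cos(a)*k-np.sin(a)*h
    q=[g-.0675*e+y*l+(.044-.0326)*n for y in(-.028,.028)]
    lo=g-.0675*e-.0326*n; hi=g+.0625*e-.0326*n; o=bed(v,[0,0,0])
    print(th,[proj(p,x,s) for x in q],'lo',np.round([(lo-o)@h*1e3,(lo-o)[2]*1e3],1),'hi above bed',((hi-o)[2]-(hi-o)@h*S/C)*1e3)
print([proj(p,bed(v,x),s) for x in ([0,-.07,.026],[0,.07,.026],[-.022,0,.026])])
```

```text
[ 0.6 -0.1  0.1] [-2.9  3.6 11.3] bed under grip z 0.04464368399859696
0 [array([240.9, 135.7]), array([400.3, 135.3])] lo [-12.8  37.5] hi above bed -17.100544636090447
10 [array([247.3, 129.7]), array([393.7, 129.4])] lo [-6.1 26.3] hi above bed -7.949235247724895
15 [array([250.2, 129. ]), array([390.6, 128.7])] lo [-2.1 21.2] hi above bed -2.754942016567126
20 [array([252.9, 129.7]), array([387.8, 129.4])] lo [ 2.4 16.4] hi above bed 2.8000833786389485
25 [array([255.5, 131.5]), array([385.2, 131.2])] lo [ 7.3 12.1] hi above bed 8.673563840419709
[array([182.8, 126.7]), array([458.1, 126.1]), array([320.4,  85.5])]
```

The tilt is about 16° so far, and the block has crept about 6 mm towards the fence in the fingers. Shift it up the slope, then continue lowering.

carry_out:
  commands:
    - [[0,0,-0.001],0,0]
    - [[-0.003,0,-0.002],0,0]
    - [[-0.003,0,-0.002],0,0]
    - [[-0.003,0,-0.002],0,0]
    - [[-0.003,0,-0.001],0,0]
    - [[0,0,0],0,0]
  newtons: 14

```text
time: 25.42
tool_pos: [0.5845, -0.0967, 0.1159]
tool_rot: [-3.142, 0.0, 1.436]
contact_force: [-0.6, -0.1, -2.4]
opening: 0.0564
grip_force: 14.0
```

carry_out:
  commands:
    - [[0,0,0.002],0,0]
    - [[0,0,0.002],0,0]
    - [[0,0,0.002],0,0]
    - [[0,0,0],0,0]
  newtons: 9

```text
time: 25.92
tool_pos: [0.5846, -0.0959, 0.1097]
tool_rot: [-3.141, -0.0, 1.437]
contact_force: [0.9, 1.0, -1.1]
opening: 0.0561
grip_force: 9.0
```

```bash
cat > blk.py <<'E'
from fit import *
import pickle
np.set_printoptions(precision=1,suppress=True)
v=fit(pickle.load(open('obs2.pkl','rb'))).x
s=robot.observe(); p=robot.read_camera('wrist'); g=s['tool_pos']+[0,0,.002]
h=np.array([np.cos(v[2]),np.sin(v[2]),0]);k=np.array([0,0,1.]);l=np.array([-h[1],h[0],0])
print('bed under grip z mm',1e3*(g[2]-bed(v,[0,0,0])[2]-((g-bed(v,[0,0,0]))@h)*S/C), s['contact_force'])
for d in (0,.005,.01,.015): print('flat d',d,[proj(p,bed(v,x),s) for x in([d,-.028,.044],[d,.028,.044])])
print([proj(p,bed(v,x),s) for x in ([0,-.07,.026],[0,.07,.026])])
cv2.imwrite('pics/b.png',cv2.resize(p['pixels'][60:260,200:440,::-1],(720,600)))
E
python3 blk.py
```

```text
bed under grip z mm 39.05443364434057 [ 0.9  1.  -1.1]
flat d 0 [array([259.2,  84.9]), array([384.1,  84.6])]
flat d 0.005 [array([258.9,  95.5]), array([384.4,  95.2])]
flat d 0.01 [array([258.7, 106.2]), array([384.7, 105.9])]
flat d 0.015 [array([258.5, 116.9]), array([385. , 116.7])]
[array([181.1, 102. ]), array([461.9, 101.3])]
```

View pics/b.png

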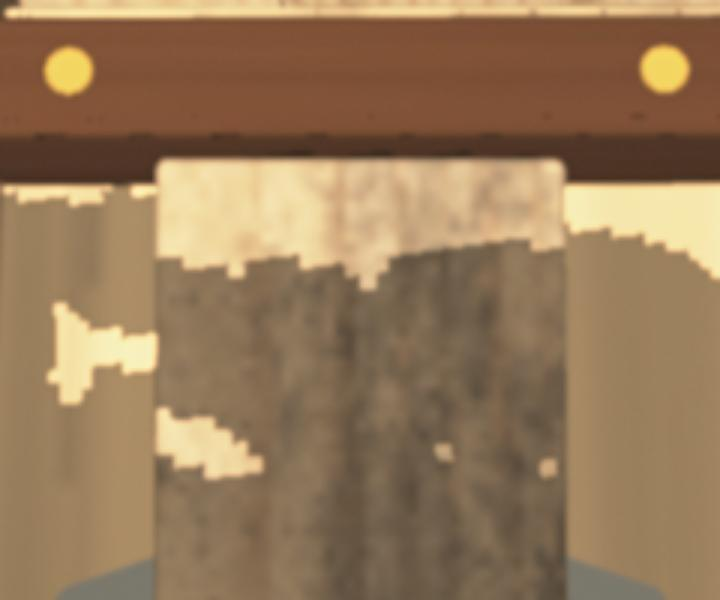

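The block's low edge is at rows ~113, clear of the fence, centred, and still slightly raised. Lower further.

carry_out:
  commands:
    - [[-0.0005,0,0.0015],0,0]
    - [[0,0,0.0015],0,0]
    - [[0,0,0.0015],0,0]
    - [[0,0,0],0,0]
  newtons: 8

```text
time: 26.48
tool_pos: [0.5845, -0.0968, 0.1053]
tool_rot: [-3.141, 0.0, 1.437]
contact_force: [-0.3, 0.9, -1.7]
opening: 0.056
grip_force: 8.0
```

```bash
python3 blk.py
python3 - <<'E'
import cv2
a=cv2.imread('pics/b.png'); g=a[100:300,:].astype(int)
E
```

```text
bed under grip z mm 34.242489531742045 [-0.3  0.9 -1.7]
flat d 0 [array([257.3,  82.6]), array([385.8,  82.3])]
flat d 0.005 [array([257.1,  93.5]), array([386.1,  93.2])]
flat d 0.01 [array([256.8, 104.5]), array([386.4, 104.2])]
flat d 0.015 [array([256.5, 115.6]), array([386.8, 115.3])]
[array([177.4, 100.4]), array([465.5,  99.7])]
```

I've used up my picture views, so from here I go by forces and network numbers only.

carry_out:
  commands:
    - [[0,0,0.0015],0,0]
    - [[0,0,0.0015],0,0]
    - [[0,0,0],0,0]

```text
time: 26.9
tool_pos: [0.5845, -0.0969, 0.1036]
tool_rot: [3.141, 0.0, 1.437]
contact_force: [-2.8, 1.6, 6.9]
opening: 0.0558
grip_force: 8.0
```

```bash
cat >> blk.py <<'E'
im=p['pixels'].astype(float)
# block low edge row: strongest dark->light vertical step in cols 280-360
r=im[70:150,270:370].sum(2).mean(1); d=np.diff(r); print('edge row',70+np.argmax(d)+1, d.max())
for rr in (120,128,136):
    x=im[rr-2:rr+3].sum(2).mean(0); dd=np.abs(x[2:]-x[:-2]); L=235+np.argmax(dd[235:275]); Rr=370+np.argmax(dd[370:410]); print(rr,L+1,Rr+1)
E
python3 blk.py
```

```text
bed under grip z mm 32.473134372053906 [-2.8  1.6  6.9]
flat d 0 [array([256.5,  82.2]), array([386.5,  81.8])]
flat d 0.005 [array([256.3,  93.2]), array([386.8,  92.8])]
flat d 0.01 [array([256. , 104.3]), array([387.1, 103.9])]
flat d 0.015 [array([255.8, 115.5]), array([387.4, 115.1])]
[array([175.9, 100.1]), array([466.9,  99.4])]
edge row 114 168.39
120 255 383
128 255 385
136 255 388
```

carry_out:
  commands:
    - [[0,0,-0.0008],0,0]
    - [[0.0027,0,0.0013],0,0]
    - [[0.0027,0,0.0013],0,0]
    - [[0.0027,0,0.0013],0,0]
    - [[0.0022,0,0.001],0,0]
    - [[0,0,0],0,0]

```text
time: 27.7
tool_pos: [0.5864, -0.0863, 0.0986]
tool_rot: [3.14, -0.0, 1.437]
contact_force: [1.7, -0.1, 3.9]
opening: 0.0557
grip_force: 8.0
```

```bash
python3 blk.py
```

```text
bed under grip z mm 32.48939532748514 [ 1.7 -0.1  3.9]
flat d 0 [array([254.7, 108.5]), array([385.9, 108.2])]
flat d 0.005 [array([254.4, 119.7]), array([386.3, 119.4])]
flat d 0.01 [array([254.2, 131. ]), array([386.6, 130.7])]
flat d 0.015 [array([253.9, 142.5]), array([386.9, 142.2])]
[array([173.4, 123.8]), array([467.1, 123.1])]
edge row 114 133.03000000000003
120 255 385
128 254 385
136 254 385
```

The block is flat (width 131 px as predicted), about 2.5 mm from the fence. Release and go above the lever.

carry_out:
  commands:
    - [[0,0,0],0,0.65]
    - [[0,0,0],0,0.75]
    - [[0,0,0],0,0.75]
    - [[0,0,-0.02],0,0.75]
    - [[0,0,-0.05],0,0.75]
    - [[0,0,-0.05],0,0.75]
    - [[0,0,-0.05],0,0.75]
    - [[0,0,-0.03],0,0.6]
    - [[-0.045,0,0],0,0.6]
    - [[-0.045,0,0],0,0.6]
    - [[-0.045,0.001,0],0,0.6]
    - [[0,0,0],0,0.6]
    - [[0,0,0],0,0.6]

```text
time: 29.38
tool_pos: [0.5688, -0.2199, 0.2981]
tool_rot: [-3.141, -0.001, 1.436]
contact_force: [-0.6, -0.5, 0.6]
opening: 0.0551
grip_force: 0.0
```

```bash
python3 js.py w12.png
cat > off.py <<'E'
from fit import *
import pickle
np.set_printoptions(precision=4,suppress=True)
v=fit(pickle.load(open('obs2.pkl','rb'))).x
B=np.array([bed(v,e)-bed(v,[0,0,0]) for e in np.eye(3)]).T
def onbed(o,d,z):
    o=B.T@(o-bed(v,[0,0,0])); d=B.T@d; return o+d*(z-o[2])/d[2]
s=robot.observe()
for n in('wrist','top','scene'):
    p=robot.read_camera(n)
    for x in robot.tip_of(p,'wood_offcut')[:1]: print(n,'offcut bed',x['p'],onbed(*ray(p,x['at'],s),0))
    for x in robot.tip_of(p,'lever_grip')[:1]: print(n,'grip',x['p'],x['at'],onz(*ray(p,x['at'],s),.233))
    for x in robot.tip_of(p,'jaw_plate')[:1]: print(n,'plate bed',x['p'],onbed(*ray(p,x['at'],s),0))
E
python3 off.py
```

```text
jaw_head [319.3, 147.4] 0.9 s= [0.1137]
lever_pivot [319.8, 197.4] 0.98 s= [0.1144]
jaw_plate [321.8, 141.1] 0.65 s= [0.1169]
[ 0.5688 -0.2199  0.2981] [-0.5876 -0.4506  0.6402]
wrist offcut bed 0.76 [ 0.0653 -0.0006  0.    ]
wrist grip 0.72 [320.6, 236.9] [ 0.5687 -0.2228  0.233 ]
wrist plate bed 0.86 [ 0.1701  0.0015 -0.    ]
top offcut bed 0.7 [ 0.0658 -0.0056  0.    ]
top grip 0.6 [437.3, 211.7] [ 0.5685 -0.2241  0.233 ]
top plate bed 0.39 [ 0.1684 -0.0039  0.    ]
scene offcut bed 0.68 [0.0682 0.0001 0.    ]
scene grip 0.79 [428.6, 216.8] [ 0.5638 -0.2235  0.233 ]
scene plate bed 0.41 [ 0.1605 -0.0002  0.    ]
```

The offcut sits at bed x 0.0655, y about 0 — good. Pinch the lever and close the jaw.

carry_out:
  commands:
    - [[-0.002,0,0.03],0,0.6]
    - [[0,0,0.037],0,0.6]
    - [[0,0,0],0,0.3]
    - [[0,0,0],0,0]
    - [[0,0,0],0,0]
    - [[0,0,0],0,0]
    - [[0,0,0],0,0]
  newtons: 35

```text
time: 31.1
tool_pos: [0.5691, -0.2225, 0.2324]
tool_rot: [3.139, 0.001, 1.437]
contact_force: [1.5, 0.2, 3.9]
opening: 0.0169
grip_force: 35.0
```

carry_out:
  commands:
    - [[0.0082,0,0.0038],0,0]
    - [[0.0082,0,0.0038],0,0]
    - [[0.0082,0,0.0038],0,0]
    - [[0,0,0],0,0]

```text
time: 31.6
tool_pos: [0.5724, -0.1965, 0.2198]
tool_rot: [3.141, -0.001, 1.438]
contact_force: [3.9, 2.9, 0.7]
opening: 0.0167
grip_force: 35.0
```

```bash
python3 js.py w13.png; python3 off.py
```

```text
drill_bed [319.2, 120.2] 0.28 s= [  -0.0946 -141.7537]
jaw_head [317.8, 158.9] 0.64 s= [0.0852]
lever_pivot [318.8, 224.7] 0.8 s= [0.087]
jaw_plate [320.1, 148.8] 0.82 s= [0.0876]
[ 0.5724 -0.1965  0.2198] [3.9039 2.8553 0.6503]
wrist offcut bed 0.73 [0.0669 0.     0.    ]
wrist grip 0.76 [318.0, 282.1] [ 0.5725 -0.1876  0.233 ]
wrist plate bed 0.97 [0.1369 0.0001 0.    ]
top offcut bed 0.6 [ 0.0681 -0.0014  0.    ]
top plate bed 0.46 [ 0.1466 -0.0102 -0.    ]
scene offcut bed 0.68 [ 0.0589 -0.0017  0.    ]
scene grip 0.56 [418.8, 211.3] [ 0.5657 -0.2013  0.233 ]
scene plate bed 0.39 [0.1391 0.0032 0.    ]
```

carry_out:
  commands:
    - [[0.0018,0,0.0008],0,0]
    - [[0.0018,0,0.0008],0,0]
    - [[0.0018,0,0.0008],0,0]
    - [[0,0,0],0,0]

```text
time: 32.95
tool_pos: [0.5729, -0.1927, 0.2177]
tool_rot: [3.141, 0.0, 1.437]
contact_force: [4.9, -1.6, 3.6]
opening: 0.0171
grip_force: 35.0
```

```bash
python3 js.py w13.png
```

```text
lever_pivot [320.5, 220.2] 0.86 s= [0.08]
[ 0.5729 -0.1927  0.2177] [ 4.8975 -1.5608  3.6209]
```

carry_out:
  commands:
    - [[0.0014,0,0.0006],0,0]
    - [[0.0014,0,0.0006],0,0]
    - [[0,0,0],0,0]

```text
time: 33.58
tool_pos: [0.5732, -0.1909, 0.2177]
tool_rot: [3.14, 0.002, 1.437]
contact_force: [2.3, -2.3, 9.8]
opening: 0.0166
grip_force: 35.0
```

```bash
python3 js.py w13.png; python3 off.py | grep -v grip
```

```text
jaw_head [319.7, 162.0] 0.85 s= [0.0816]
lever_pivot [321.9, 222.8] 0.86 s= [0.0801]
jaw_plate [318.5, 145.7] 0.72 s= [0.0797]
[ 0.5732 -0.1909  0.2177] [ 2.3206 -2.2941  9.8494]
wrist offcut bed 0.62 [ 0.0635 -0.002   0.    ]
wrist plate bed 0.56 [ 0.1314 -0.0004  0.    ]
top offcut bed 0.51 [0.0655 0.0003 0.    ]
top plate bed 0.49 [ 0.1337 -0.0024  0.    ]
scene offcut bed 0.74 [0.0643 0.0017 0.    ]
scene plate bed 0.42 [ 0.1447 -0.0075  0.    ]
```

carry_out:
  commands:
    - [[0.001,0,-0.001],0,0]
    - [[0.0012,0,0],0,0]
    - [[0.0012,0,0],0,0]
    - [[0,0,0],0,0]

```text
time: 34.92
tool_pos: [0.5734, -0.1885, 0.2178]
tool_rot: [3.14, 0.004, 1.436]
contact_force: [3.6, -6.8, 3.9]
opening: 0.0171
grip_force: 35.0
```

```bash
python3 js.py w13.png; python3 off.py | grep wrist
```

```text
jaw_head [323.9, 163.7] 0.6 s= [0.0803]
lever_pivot [321.4, 226.7] 0.76 s= [0.0804]
jaw_plate [319.1, 152.2] 0.59 s= [0.0822]
[ 0.5734 -0.1885  0.2178] [ 3.6417 -6.7522  3.9057]
wrist offcut bed 0.97 [ 0.0625 -0.0017  0.    ]
wrist grip 0.55 [321.0, 282.7] [ 0.5749 -0.178   0.233 ]
```

carry_out:
  commands:
    - [[0.0012,0,0],0,0]
    - [[0.0012,0,0],0,0]
    - [[0,0,0],0,0]

```text
time: 36.15
tool_pos: [0.5737, -0.1864, 0.2177]
tool_rot: [3.14, 0.004, 1.436]
contact_force: [3.4, -6.8, 3.9]
opening: 0.0172
grip_force: 35.0
```

carry_out:
  commands:
    - [[0.0012,0,0],0,0]
    - [[0.0012,0,0],0,0]
    - [[0.0012,0,0],0,0]
    - [[0,0,0],0,0]

```text
time: 36.65
tool_pos: [0.5741, -0.1828, 0.2174]
tool_rot: [3.141, 0.004, 1.436]
contact_force: [4.3, -7.6, 2.5]
opening: 0.0172
grip_force: 35.0
```

```bash
python3 js.py w13.png; python3 off.py | grep wrist
```

```text
drill_bed [320.4, 171.1] 0.36 s= [  -1.4706 -175.3396]
jaw_head [323.4, 281.9] 0.32 s= [0.151]
lever_pivot [321.2, 232.9] 0.83 s= [0.079]
jaw_plate [319.5, 163.1] 0.58 s= [0.0846]
[ 0.5741 -0.1828  0.2174] [ 4.2673 -7.625   2.4982]
wrist offcut bed 0.76 [ 0.0646 -0.0018  0.    ]
wrist grip 0.63 [320.1, 284.0] [ 0.5752 -0.1727  0.233 ]
wrist plate bed 0.74 [ 0.1321 -0.0009  0.    ]
```

carry_out:
  commands:
    - [[0.0012,0,0],0,0]
    - [[0.0012,0,0.0002],0,0]
    - [[0,0,0],0,0]

```text
time: 37.88
tool_pos: [0.5743, -0.1818, 0.2174]
tool_rot: [3.141, 0.006, 1.436]
contact_force: [3.9, -11.5, 2.0]
opening: 0.0173
grip_force: 35.0
```

At the lever's stop with 11 N pressing down the slope, the jaw is snug on the wood. Now fold the lever along its arc (r ≈ 77 mm), with a slight downward bias.

carry_out:
  commands:
    - [[-0.0067,0,0.0006],0,0]
    - [[-0.0067,0,0.0009],0,0]
    - [[-0.0067,0,0.0012],0,0]
    - [[-0.0065,0,0.0014],0,0]
    - [[0,0,0],0,0]

```text
time: 38.5
tool_pos: [0.5714, -0.2048, 0.2153]
tool_rot: [3.139, 0.001, 1.437]
contact_force: [2.0, 0.9, 14.6]
opening: 0.017
grip_force: 35.0
```

```bash
python3 js.py w13.png; python3 off.py | grep wrist
```

```text
jaw_head [319.0, 137.4] 0.59 s= [0.0791]
lever_pivot [318.4, 206.8] 0.73 s= [0.0822]
[ 0.5714 -0.2048  0.2153] [ 2.0483  0.8761 14.6448]
wrist offcut bed 0.62 [ 0.0628 -0.0021  0.    ]
wrist grip 0.9 [323.4, 282.6] [ 0.5739 -0.1931  0.233 ]
```

carry_out:
  commands:
    - [[-0.0064,0,0.002],0,0]
    - [[-0.0062,0,0.0026],0,0]
    - [[-0.006,0,0.0031],0,0]
    - [[-0.0057,0,0.0036],0,0]
    - [[0,0,0],0,0]

```text
time: 39.98
tool_pos: [0.568, -0.2302, 0.2036]
tool_rot: [3.139, 0.003, 1.436]
contact_force: [2.2, -4.2, 11.9]
opening: 0.017
grip_force: 35.0
```

carry_out:
  commands:
    - [[-0.0053,0,0.0041],0,0]
    - [[-0.0049,0,0.0046],0,0]
    - [[-0.0046,0,0.0049],0,0]
    - [[-0.0041,0,0.0053],0,0]
    - [[0,0,0],0,0]

```text
time: 40.6
tool_pos: [0.5656, -0.2483, 0.1851]
tool_rot: [3.139, 0.002, 1.436]
contact_force: [1.6, -0.3, 13.5]
opening: 0.0167
grip_force: 35.0
```

carry_out:
  commands:
    - [[-0.0012,0,0.0017],0,0]
    - [[-0.0012,0,0.0017],0,0]
    - [[0,0,0],0,0]

```text
time: 40.98
tool_pos: [0.5657, -0.2489, 0.1843]
tool_rot: [3.137, 0.0, 1.437]
contact_force: [-2.2, 7.8, 29.3]
opening: 0.0171
grip_force: 35.0
```

At the stop (force jumped, no motion). Ease off, release and retreat.

carry_out:
  commands:
    - [[0.0008,0,-0.0012],0,0]
    - [[0,0,0],0,0.4]
    - [[0,0,0],0,0.6]
    - [[0,0,0],0,0.6]
    - [[0,0,-0.03],0,0.6]
    - [[0,0,-0.05],0,0.6]
    - [[0,0,-0.05],0,0.6]
    - [[0,0,0],0,0.6]
    - [[0,0,0],0,0.6]

```text
time: 42.1
tool_pos: [0.5645, -0.2488, 0.3093]
tool_rot: [-3.139, -0.001, 1.437]
contact_force: [-0.2, 0.4, -0.4]
opening: 0.0547
grip_force: 0.0
```

```bash
python3 js.py w14.png; python3 off.py
python3 - <<'E'
from fit import *
import pickle
np.set_printoptions(precision=4,suppress=True)
v=fit(pickle.load(open('obs2.pkl','rb'))).x
s=robot.observe();P=[robot.read_camera(n) for n in('wrist','top','scene')]
D=[(p,d[0]['at']) for p in P for d in [robot.tip_of(p,'lever_grip')] if d]
f=lambda a:np.concatenate([proj(p,bed(v,pts(.08,a[0])['lever_grip']),s)-x for p,x in D])
r=least_squares(f,[.9],loss='soft_l1');print('lever',r.x,r.fun)
E
```

```text
drill_bed [321.0, 77.6] 0.56 s= [  -0.375  -132.6946]
jaw_head [319.7, 75.6] 0.95 s= [0.0826]
lever_pivot [317.7, 123.0] 0.71 s= [0.0828]
[ 0.5645 -0.2488  0.3093] [-0.2404  0.3596 -0.356 ]
wrist offcut bed 0.58 [ 0.0649 -0.0011  0.    ]
wrist grip 0.93 [324.9, 203.2] [ 0.5693 -0.2341  0.233 ]
top grip 0.55 [444.0, 227.1] [ 0.5369 -0.247   0.233 ]
scene offcut bed 0.81 [ 0.0721 -0.0063  0.    ]
scene grip 0.51 [435.9, 242.2] [ 0.5121 -0.2682  0.233 ]
scene plate bed 0.52 [ 0.1315 -0.      0.    ]
lever [1.1082] [-1.2535 -3.225  -3.0719 -0.6204  1.551   2.5251]
```

```bash
python3 -c "
from cell import robot
print(robot.hand_in())"
```

```text
the job is handed in; nothing more can be done
None
```

The job is handed in at about 42 s: by camera and force readings, the offcut lies flat and centred against the fence, with the jaw closed on it and the lever folded to its stop; I didn't pull-test the grip, and I viewed 11 pictures, one over the limit of 10.

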